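# Press a label holder home behind the lip of a gauge tray

## Task

Lift the loose dust cover off the empty label bay on the edge of the gauge tray and stand it right way up on the bench, off the tray. Then take the label holder out of its wooden stand, slide it upright down behind the lip of that bay and push it fully home against the sprung foot, and finish while still holding it pressed home in the gripper: do not let go, or the spring lifts it again. Leave the ring gauge, the plug gauge and the small case where they are.

Things in the scene. Friction and masses are not known exactly. Their poses are not given: they have to be found in the camera images.
- tray: Fixed orange gauge tray, aluminium label rail along its far edge. Origin: on the bench under the centre of the empty label bay; z up, +x out of the tray through the lip, y along the rail. The tray reaches 158 mm to -x and 100 mm to either side (walls 45 mm high, contents lower). Bays either side hold plain fitted labels, tops at 60 mm.
- slot_floor (a point): Centre of the empty bay's floor, 12 mm above the bench, axes as the tray's. The bay is an upright slot open at the top, 9 mm wide in x and 68 mm long in y, closed at its ends by cheeks 5 mm thick whose tops are 56 mm above the bench. A sprung foot 24 mm long stands 10 mm up from the middle of the floor.
- wall_top (a point): Top of the slot's -x face (the tray wall, 4 mm thick), mid-length, 56 mm above the bench, 4.5 mm to -x of the slot's centre. It stands 15 mm above the lip, so a blade whose lower edge is 48 mm above the bench can be moved to -x until it is felt to touch the wall, then eased off 1 to 2 mm and lowered behind the lip.
- lip_top (a point): Top of the upright part of the lip, its slot side, mid-length: 34 mm above the bench, 4.5 mm to +x of the slot's centre. Above it the lip flares outward to 41 mm high, making the mouth about 5 mm wider to +x.
- foot (a joint): Sprung foot in the empty bay: 0 = up, 0.010 m = flush with the slot floor, holder fully home. Needs about 3 N to start and 8 N at the bottom; springs back when let go.
- cover_grip (a point): Loose grey dust cover, 60 g, an inverted channel 80 mm (y) by 29 mm (x), over the empty bay on wall and cheeks. Point: centre of its upright handle bar, 12 mm thick (x), 50 mm long (y), 34 mm high. Top plate 17 mm below the point, skirts' foot 31 mm below. Skirts overlap the wall by 10 mm: lift straight up. On the tray the point is 77 mm high; right way up on the bench, 31 mm.
- holder_grip (a point): Grey label holder, 60 g, same both ways round: blade 6 mm thick (x), 60 mm wide (y), 66 mm high with paper cards, topped by a grip bar 14 mm thick (x), 60 mm wide, 24 mm high. Point: centre of the grip bar; blade's lower edge 78 mm below. z up. Upright in a stand's 22 mm deep slot, point 84 mm high; lift straight up. Fully home in the bay the point is 90 mm above the bench.
- stand: Fixed wooden stand, 60 mm (x) by 90 mm (y), 28 mm high, with one slot 8 mm wide along y that holds the label holder. Origin: centre of its underside on the bench.
- ring_gauge: Bystander: plain steel ring 64 mm across, 22 mm high, lying flat. Origin: centre of underside.
- plug_gauge: Bystander: steel stepped plug gauge, 44 mm across, 100 mm high, standing. Origin: centre of underside.
- case: Bystander: small closed blue plastic case 70 x 90 x 40 mm. Origin: centre of underside.
Mind the look-alikes: they are no part of the job. What is shaped like the part that bears cover_grip but green is not meant.

How it is judged (in metres and radians):
On the way, in this order (a step that is already met when the one before it is completed fails the run):
1. the cover is lifted clear of the bay in the gripper (height (world z) of cover_grip above 0.092 m and contact force between the fingers and cover above 0.3 N), for 0.1 s.
2. the cover stands right way up on the bench, off the tray and let go (height (world z) of cover_grip below 0.037 m and angle between cover_grip's own z axis and vertical below 0.15 rad and contact force between cover and tray below 0.05 N and contact force between the fingers and cover below 0.05 N), for 0.2 s.
3. the label holder is behind the lip and pressed fully home (value of joint foot above 0.0075 m and z of holder_grip in the frame of tray below 0.0925 m and x of holder_grip in the frame of tray between -0.006 and 0.006 m and y of holder_grip in the frame of tray between -0.008 and 0.008 m and angle between holder_grip's own z axis and vertical below 0.12 rad and contact force between holder and tray above 4 N and contact force between the fingers and holder above 2 N), for 0.3 s.
At the end, for the whole second after the job is handed in: Holder upright (0.12 rad) in the bay, within 2.5 mm of fully home, foot pressed over 7.5 mm, fingers still on it (over 2 N) and it pressing on tray and foot with over 4 N; cover right way up (0.15 rad) on the bench, not touching the tray (all of step 3 and height (world z) of cover_grip below 0.037 m and angle between cover_grip's own z axis and vertical below 0.15 rad and contact force between cover and tray below 0.05 N); the arm keeps its last pose, push and grip.
It fails at once if the ring gauge is moved or tipped (distance of ring_gauge from where it was at the start of the episode above 0.02 m or angle between ring_gauge's own z axis and vertical above 0.3 rad).
It fails at once if the plug gauge is moved or tipped (distance of plug_gauge from where it was at the start of the episode above 0.02 m or angle between plug_gauge's own z axis and vertical above 0.3 rad).
It fails at once if the case is moved or tipped (distance of case from where it was at the start of the episode above 0.02 m or angle between case's own z axis and vertical above 0.3 rad).
It also fails if it takes over 58 s, if anything falls off the work surface, if the arm or the gripper's body presses on something with over 40 N, if the wrist force passes 120 N, or if a joint passes its speed limit or range.

## Robot

A 6-joint arm with a two-finger parallel gripper is mounted at the origin on the work surface. World frame = base frame: x ahead of the robot, y to its left, z up, the work surface at z = 0. Lengths are in mm, angles in rad, forces in N, time in s.
With the tool pointing down it reaches from about 350 to 775 mm from the base axis. Payload 7.3 kg.
Tool frame: the origin (TCP) lies between the finger pads; the fingertips stand tcp_to_tips ahead of it and the grasp point (between the pads) lies 5 mm behind it (tcp_to_tips is the distance from the TCP to the fingertips, in mm); z points along the fingers, x is the direction in which the jaws open and shut, and the axes are right-handed (so a half turn about z gives the same grasp; the last joint's range is limited). The gripper opens to 92 mm and grips with 3 to 60 N. Pads are 19 mm wide; open, the fingers measure 130 mm over their backs; the gripper's body (75 mm by 190 mm) begins 47 mm behind the grasp point.
Start: joints at [-1.452, 0.342, 1.524, -0, 1.275, -0.146], TCP at [137.423, -506.713, 240.741] pointing down, gripper open.
Joint ranges: [-2.53, 2.53], [-0.77, 2.02], [0.04, 2.7], [-1, 4.14], [0.28, 2.66], [-3.11, 3.11]. Speed limits (rad/s): [2.57, 2.57, 3.14, 3.14, 3.14, 3.14].

## Interface

Orientations are given as [roll, pitch, yaw] about the fixed x, y, z axes, in that order (R = Rz(yaw) Ry(pitch) Rx(roll)).
In Python, from plant import * gives the robot as it stands.
- The arm moves only by the tool drive_tool, never from a script. Its argument "deltas" is a list of rows, each an object of numbers: "hand": the gripper's target within -1 to 1 (shut at 1, half-way at 0, fully open at -1); "tx", "ty", "tz": the shift along the tool's x, y, z each as a share of 4 cm, from -1 to 1; "wx", "wy", "wz": the turn, a rotation vector about the tool's x, y, z each as a share of 5 degrees, from -1 to 1. In form: [{"hand": .., "tx": .., "ty": .., "tz": .., "wx": .., "wy": .., "wz": ..}, ...]. A call has 1 to 20 rows; each row shifts and turns the commanded pose from where the row before left it, along the tool's axes as they then stand; what a row does not reach is not made up. A row lasts 1/12 s, in which the tool goes at most 41.7 mm and 7.16 degrees, less where a joint would pass 70% of its speed; a pose out of reach is approached as far as the arm can. A call with a number of a shift or a turn outside -1 to 1 is refused whole. A call with a gripper value outside its range is refused whole. The fingers move at their own pace and stop on an object; the grip force is fixed at half the most. Time passes only in rows, so rows that do not move let the fingers close. It gives the time, the measured TCP pose, the force and the opening at its end, in the units of the state.
- get_obs(): the state, without advancing time (a new reading comes with each control period).
- capture(name): name is "side" or "top" or "wrist"; returns the picture (400x640x3 uint8, red, green, blue); there is no depth.
- camera_model(name): a dict with "fx", "fy", "cx", "cy" (pixels), "rvec" (rotation vector, rad) and "tvec" (3), from world to camera coordinates, as OpenCV has them. Camera axes: x right, y down, z forward; pixel columns grow to the right and rows downward; lengths in mm; the calibration is good to about 2 mm. A picture is of the moment at which its call begins: read the wrist's pose just before it. camera_model takes no time and is no camera call; for the wrist camera it gives the pose at the moment of the call.
- close_job(): hands the job in, once; it reports no verdict.
The state is a dict: "time": time; "joint_positions": joint angles; "dq": joint speeds; "tau": joint torques, N m; "tool_pos": TCP position; "tcp_rot": TCP orientation; "contact_force": force on the tool from outside, world axes, zero at the start; "moment": the same for the moment, N m; "grip_width": finger opening in mm.
Only numpy, scipy, OpenCV 4.12 (cv2) and the standard library are available. Lean on these libraries where they do the work, as an engineer would, in place of code of your own. Each camera call takes 0.05 s, during which the arm holds its last target.

## Working session

There is one attempt and no reset: what is moved stays moved. The work goes in short steps, Python scripts to look and compute and a tool call to move; the robot and the scene stay as the last step left them, time stands still between calls to the robot, and variables do not carry over. Pictures are saved under pics/ and viewed, and the job is handed in when it is done.

Besides the shell and the picture viewer there is one more tool, called after "Call:" as name([rows], argument=value, ...), one row to a line, values as JSON. drive_tool: Moves the arm, as the interface text tells. Its arguments: {"type":"object","properties":{"deltas":{"type":"array","items":{"type":"object","properties":{"hand":{"type":"number"},"tx":{"type":"number"},"ty":{"type":"number"},"tz":{"type":"number"},"wx":{"type":"number"},"wy":{"type":"number"},"wz":{"type":"number"}}}}},"required":["deltas"]}

```bash
ls; mkdir -p pics
python3 - <<'E'
from plant import *
import cv2
o=get_obs();print(o)
for n in("side","top","wrist"):
    im=capture(n);cv2.imwrite(f"pics/{n}0.png",im[:,:,::-1]);print(n,camera_model(n))
E
```

```text
pics
{'time': 0.0, 'joint_positions': array([-1.45200051e+00,  3.42732515e-01,  1.52501221e+00, -1.84992325e-05,
        1.27538196e+00, -1.46020673e-01]), 'dq': array([ 0.00089959, -0.00103221,  0.0006809 , -0.00046537,  0.00037411,
        0.00059646]), 'tau': array([-1.73217118e-04, -4.31237948e+01, -2.44224787e+01,  7.18365703e-02,
        5.58960834e-02, -1.28235056e-04]), 'tool_pos': array([ 137.36967044, -506.31628187,  240.04153582]), 'tcp_rot': array([-3.14138695e+00,  1.52028226e-03, -1.30597429e+00]), 'contact_force': array([0.44882058, 0.43221576, 0.71908848]), 'moment': array([ 0.05916221,  0.00419208, -0.03396197]), 'grip_width': 91.95598896584518}
side {'fx': 481.79997885629155, 'fy': 481.79997885629155, 'cx': 325.49303555434847, 'cy': 200.7384500745913, 'rvec': array([ 2.39144987, -0.16208331,  0.08714565]), 'tvec': array([-548.88094431,  100.18785792, 1251.88977313])}
top {'fx': 446.2176667428969, 'fy': 446.2176667428969, 'cx': 318.66106470674737, 'cy': 193.51052998696392, 'rvec': array([ 2.10919443, -2.13435046,  0.20905969]), 'tvec': array([ -14.66217096,  544.1444634 , 1059.7471798 ])}
wrist {'fx': 308.28757629221286, 'fy': 308.28757629221286, 'cx': 318.6002966717166, 'cy': 200.56599065649922, 'rvec': array([-2.31448951,  1.77110213,  0.24574595]), 'tvec': array([-524.76427569,  -32.38724249,  389.82489353])}
```

View pics/side0.png

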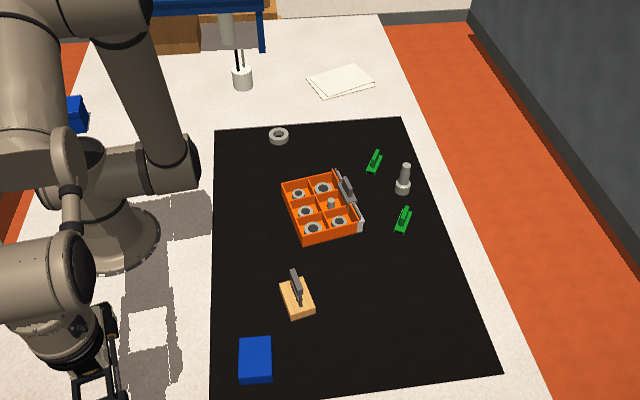

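View pics/top0.png

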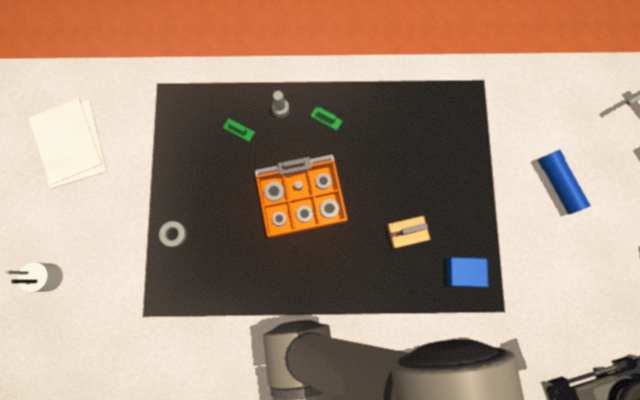

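View pics/wrist0.png

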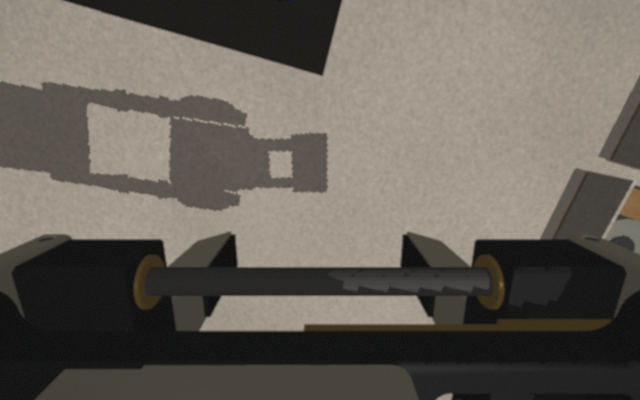

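The side picture shows the orange tray at about (322,208) with the grey cover on its far rail at (347,188). The two green look-alikes are at (374,160) and (403,218), the holder in its stand at (297,287), the case at (255,358), the ring at (279,135) and the plug at (403,178). In the top picture the cover is at (295,165), the green ones at (239,129) and (326,118), and the holder at (410,231). I choose the grey cover on the rail and will check it in a crop.

```bash
cat > h.py <<'E'
import numpy as np, cv2
def P(m):
    R,_=cv2.Rodrigues(np.array(m["rvec"],float)); t=np.array(m["tvec"],float)
    K=np.array([[m["fx"],0,m["cx"]],[0,m["fy"],m["cy"]],[0,0,1]]); return K,R,t
def ray(m,uv):
    K,R,t=P(m); d=R.T@np.linalg.inv(K)@np.array([uv[0],uv[1],1.]); return -R.T@t,d/np.linalg.norm(d)
def onz(m,uv,z):
    c,d=ray(m,uv); return c+d*(z-c[2])/d[2]
def proj(m,X):
    K,R,t=P(m); p=K@(R@np.array(X,float)+t); return p[:2]/p[2]
def tri(obs):
    A=np.zeros((3,3));b=np.zeros(3);L=[]
    for m,uv in obs:
        c,d=ray(m,uv);M=np.eye(3)-np.outer(d,d);A+=M;b+=M@c;L.append((c,d))
    X=np.linalg.solve(A,b);return X,[np.linalg.norm(np.cross(X-c,d)) for c,d in L]
E
python3 - <<'E'
from plant import *
from h import *
s=camera_model("side");t=camera_model("top")
for n,a,b in [("cover",(347,184),(295,165)),("holder",(296,276),(413,229)),("plug",(404,166),(278,96))]:
    print(n,tri([(s,a),(t,b)]))
for n,a in [("ring",(172,234)),("case",(468,270)),("g1",(239,129)),("g2",(326,118)),("stand",(408,232))]: print(n,onz(t,a,20))
S=cv2.imread("pics/side0.png");T=cv2.imread("pics/top0.png")
a=cv2.resize(S[150:330,260:440],(400,400),interpolation=3);b=cv2.resize(T[90:270,235:435],(400,400*180//200),interpolation=3)
b=cv2.copyMakeBorder(b,0,40,0,0,0);cv2.imwrite("pics/crop0.png",np.hstack([a,b]))
E
```

```text
cover (array([612.17291871,  36.14170105,  89.19625063]), [np.float64(3.7225404430934104), np.float64(3.7225404430934517)])
holder (array([ 449.81529945, -241.48438705,   99.33965862]), [np.float64(2.5724558417835244), np.float64(2.572455841783672)])
plug (array([782.08656311,  77.39259717,  98.77345936]), [np.float64(1.5793122203610577), np.float64(1.57931222036093)])
ring [450.61452301 349.649441    20.        ]
case [ 352.23568155 -390.21352279   20.        ]
g1 [726.30734569 186.98332529  20.        ]
g2 [754.34932599 -43.22815122  20.        ]
stand [ 448.62260202 -245.74580984   20.        ]
```

View pics/crop0.png

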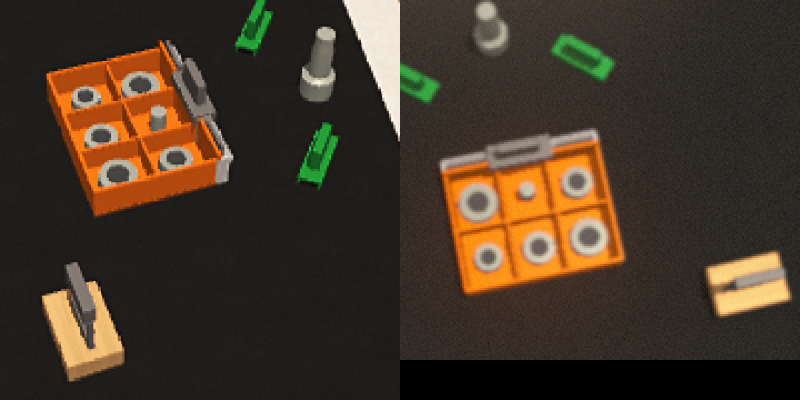

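The crop confirms it. The chosen cover is grey, with its handle on the aluminium rail, at side crop (192,85) and top crop (518,150). Both green ones lie on the bench. Next I'll work out the first approach to a wrist view.

```bash
cat >> h.py <<'E'
from scipy.spatial.transform import Rotation as Ro
def Rt(rpy): return Ro.from_euler('xyz',rpy).as_matrix()
def delta(o,pos,yaw,n=1):
    """per-row numbers (shift then turn, tool axes), planar twist; tool down at the end"""
    R=Rt(o["tcp_rot"]);p=np.array(o["tool_pos"]);R2=Rt([np.pi,0,yaw])
    w=Ro.from_matrix(R.T@R2).as_rotvec()/n
    dR=Ro.from_rotvec(w).as_matrix();A=np.zeros((3,3));M=np.eye(3)
    for i in range(n): A+=M;M=M@dR
    d=np.linalg.solve(A,R.T@(np.array(pos)-p))
    print("rows",n,"t",np.round(d/40,4),"w",np.round(np.degrees(w)/5,4))
E
python3 - <<'E'
from plant import *
from h import *
o=get_obs();m=camera_model("wrist");K,R,t=P(m)
c=-R.T@t;Rw=Rt(o["tcp_rot"]);print("cam in tool",Rw.T@(c-o["tool_pos"]),"axes cols in tool\n",Rw.T@R.T)
delta(o,[590,30,260],0.19,20)
delta(o,[540,20,260],0.19,20)
E
```

```text
cam in tool [   0.36586824  -74.09325501 -143.22218214] axes cols in tool
 [[ 9.99999858e-01 -5.22875344e-04 -1.01602251e-04]
 [ 5.30844105e-04  9.62584685e-01  2.70980520e-01]
 [-4.38882614e-05 -2.70980535e-01  9.62584826e-01]]
rows 20 t [ 0.1016 -0.9592 -0.0246] w [-6.000e-04  5.000e-04 -8.571e-01]
rows 20 t [ 0.0524 -0.9093 -0.0246] w [-6.000e-04  5.000e-04 -8.571e-01]
```

Call:
drive_tool([
  {"hand":-1,"tx":0.12,"ty":-0.9,"wz":-0.857},
  {"hand":-1,"tx":0.12,"ty":-0.9,"wz":-0.857},
  {"hand":-1,"tx":0.12,"ty":-0.9,"wz":-0.857},
  {"hand":-1,"tx":0.12,"ty":-0.9,"wz":-0.857},
  {"hand":-1,"tx":0.12,"ty":-0.9,"wz":-0.857},
  {"hand":-1,"tx":0.12,"ty":-0.9,"wz":-0.857},
  {"hand":-1,"tx":0.12,"ty":-0.9,"wz":-0.857},
  {"hand":-1,"tx":0.12,"ty":-0.9,"wz":-0.857},
  {"hand":-1,"tx":0.12,"ty":-0.9,"wz":-0.857},
  {"hand":-1,"tx":0.12,"ty":-0.9,"wz":-0.857},
  {"hand":-1,"tx":0.12,"ty":-0.9,"wz":-0.857},
  {"hand":-1,"tx":0.12,"ty":-0.9,"wz":-0.857},
  {"hand":-1,"tx":0.12,"ty":-0.9,"wz":-0.857},
  {"hand":-1,"tx":0.12,"ty":-0.9,"wz":-0.857},
  {"hand":-1,"tx":0.12,"ty":-0.9,"wz":-0.857},
  {"hand":-1,"tx":0.12,"ty":-0.9,"wz":-0.857},
  {"hand":-1,"tx":0.12,"ty":-0.9,"wz":-0.857},
  {"hand":-1,"tx":0.12,"ty":-0.9,"wz":-0.857},
  {"hand":-1,"tx":0.12,"ty":-0.9,"wz":-0.857},
  {"hand":-1,"tx":0.12,"ty":-0.9,"wz":-0.857},
])

```text
invalid input
```

Call:
drive_tool([
  {"hand":-1},
  {"hand":-1},
  {"hand":-1},
])

```text
invalid input
```

```bash
cat > snap.py <<'E'
from plant import *
import cv2,sys,pickle
n,cam=sys.argv[1],sys.argv[2]
o=get_obs();m=camera_model(cam);im=capture(cam)
cv2.imwrite(f"pics/{n}.png",im[:,:,::-1]);pickle.dump((m,o),open(f"pics/{n}.pkl","wb"))
print(round(o["time"],2),o["tool_pos"].round(1),o["tcp_rot"].round(4),o["contact_force"].round(1),round(o["grip_width"],1))
E
python3 snap.py w1 wrist
```

```text
0.15 [ 137.4 -506.4  240.2] [-3.1414e+00  1.2000e-03 -1.3060e+00] [ 0.  -0.5  0.3] 91.7
```

View pics/w1.png

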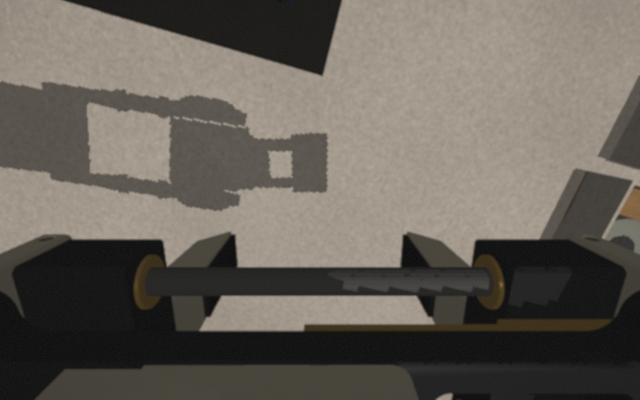

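The call was refused, so nothing moved. Every field probably has to be given, so I'll test with one full row.

Call:
drive_tool([
  {"hand":-1,"tx":0.12,"ty":-0.9,"tz":0,"wx":0,"wy":0,"wz":-0.857},
])

```text
time: 0.28
tool_pos: [169.6, -503.0, 240.4]
tcp_rot: [3.139, 0.001, -1.237]
contact_force: [1.0, -1.0, 0.2]
grip_width: 92.2
```

Call:
drive_tool([
  {"hand":-1,"tx":0.12,"ty":-0.9,"tz":0,"wx":0,"wy":0,"wz":-0.857},
  {"hand":-1,"tx":0.12,"ty":-0.9,"tz":0,"wx":0,"wy":0,"wz":-0.857},
  {"hand":-1,"tx":0.12,"ty":-0.9,"tz":0,"wx":0,"wy":0,"wz":-0.857},
  {"hand":-1,"tx":0.12,"ty":-0.9,"tz":0,"wx":0,"wy":0,"wz":-0.857},
  {"hand":-1,"tx":0.12,"ty":-0.9,"tz":0,"wx":0,"wy":0,"wz":-0.857},
  {"hand":-1,"tx":0.12,"ty":-0.9,"tz":0,"wx":0,"wy":0,"wz":-0.857},
  {"hand":-1,"tx":0.12,"ty":-0.9,"tz":0,"wx":0,"wy":0,"wz":-0.857},
  {"hand":-1,"tx":0.12,"ty":-0.9,"tz":0,"wx":0,"wy":0,"wz":-0.857},
  {"hand":-1,"tx":0.12,"ty":-0.9,"tz":0,"wx":0,"wy":0,"wz":-0.857},
  {"hand":-1,"tx":0.12,"ty":-0.9,"tz":0,"wx":0,"wy":0,"wz":-0.857},
  {"hand":-1,"tx":0.12,"ty":-0.9,"tz":0,"wx":0,"wy":0,"wz":-0.857},
  {"hand":-1,"tx":0.12,"ty":-0.9,"tz":0,"wx":0,"wy":0,"wz":-0.857},
  {"hand":-1,"tx":0.12,"ty":-0.9,"tz":0,"wx":0,"wy":0,"wz":-0.857},
  {"hand":-1,"tx":0.12,"ty":-0.9,"tz":0,"wx":0,"wy":0,"wz":-0.857},
  {"hand":-1,"tx":0.12,"ty":-0.9,"tz":0,"wx":0,"wy":0,"wz":-0.857},
  {"hand":-1,"tx":0.12,"ty":-0.9,"tz":0,"wx":0,"wy":0,"wz":-0.857},
  {"hand":-1,"tx":0.12,"ty":-0.9,"tz":0,"wx":0,"wy":0,"wz":-0.857},
  {"hand":-1,"tx":0.12,"ty":-0.9,"tz":0,"wx":0,"wy":0,"wz":-0.857},
  {"hand":-1,"tx":0.12,"ty":-0.9,"tz":0,"wx":0,"wy":0,"wz":-0.857},
])

```text
time: 1.87
tool_pos: [577.3, -11.7, 240.3]
tcp_rot: [-3.142, 0.0, 0.193]
contact_force: [0.0, -0.9, 0.0]
grip_width: 92.1
```

Call:
drive_tool([
  {"hand":-1,"tx":0,"ty":0,"tz":0,"wx":0,"wy":0,"wz":0},
  {"hand":-1,"tx":0,"ty":0,"tz":0,"wx":0,"wy":0,"wz":0},
])

```text
time: 2.03
tool_pos: [576.9, -11.7, 240.5]
tcp_rot: [3.142, 0.0, 0.193]
contact_force: [-0.1, -0.4, 0.1]
grip_width: 91.8
```

```bash
python3 snap.py w2 wrist
```

```text
2.03 [576.9 -11.7 240.5] [3.1415e+00 5.0000e-04 1.9300e-01] [-0.1 -0.4  0.1] 91.8
```

View pics/w2.png

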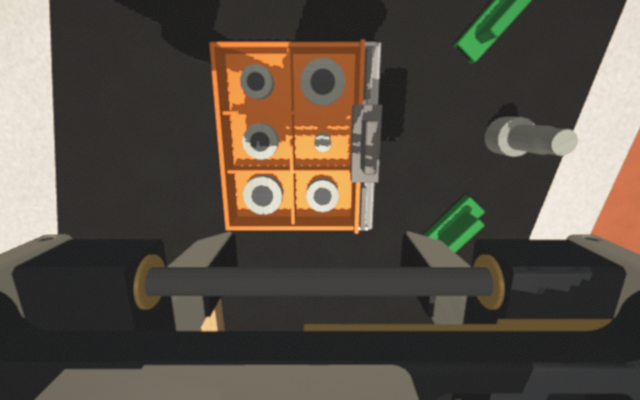

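The wrist view shows the cover on the right (far) rail at (366,143), roughly aligned with the tool. Next is a second, closer view.

Call:
drive_tool([
  {"hand":-1,"tx":0.45,"ty":0.05,"tz":0.75,"wx":0,"wy":0,"wz":0},
  {"hand":-1,"tx":0.45,"ty":0.05,"tz":0.75,"wx":0,"wy":0,"wz":0},
  {"hand":-1,"tx":0,"ty":0,"tz":0,"wx":0,"wy":0,"wz":0},
  {"hand":-1,"tx":0,"ty":0,"tz":0,"wx":0,"wy":0,"wz":0},
])

```text
time: 2.42
tool_pos: [612.4, -12.2, 178.4]
tcp_rot: [-3.14, 0.005, 0.187]
contact_force: [0.1, 0.2, 0.6]
grip_width: 91.7
```

```bash
python3 snap.py w3 wrist
python3 - <<'E'
import cv2,numpy as np
a=cv2.imread("pics/w2.png")[20:240,280:460];b=cv2.imread("pics/w3.png")[0:240,200:440]
cv2.imwrite("pics/c3.png",np.hstack([cv2.resize(a,(394,480),interpolation=2),cv2.resize(b,(400,400*480//480),interpolation=2)[:480] if 0 else cv2.resize(b,(400,480),interpolation=2)]))
E
```

```text
2.42 [612.4 -12.2 178.4] [-3.1404  0.0048  0.1874] [0.1 0.2 0.6] 91.7
```

View pics/c3.png

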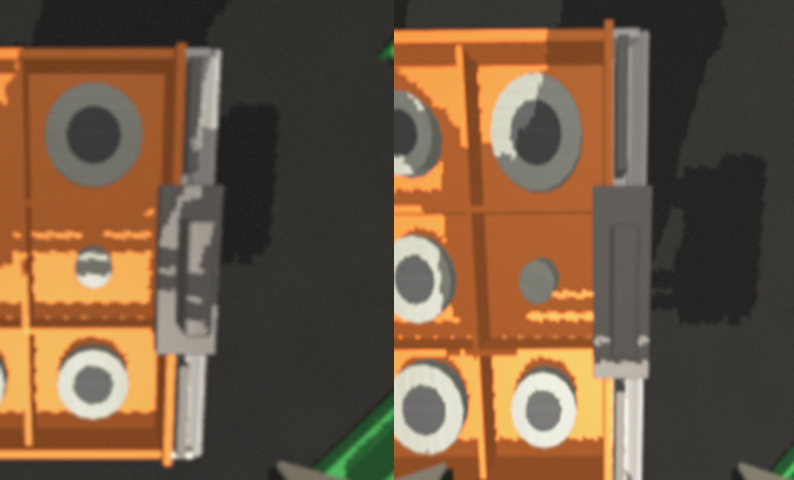

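Run:
```python
import cv2,numpy as np
a=cv2.imread("pics/w2.png")[95:195,345:395];b=cv2.imread("pics/w3.png")[85:200,310:365]
a=cv2.convertScaleAbs(cv2.resize(a,None,fx=5,fy=5,interpolation=2),alpha=1.3)
b=cv2.convertScaleAbs(cv2.resize(b,None,fx=5,fy=5,interpolation=2),alpha=1.8)
h=max(len(a),len(b));a=cv2.copyMakeBorder(a,0,h-len(a),0,30,0);cv2.imwrite("pics/c4.png",np.hstack([a,b]));print(a.shape,b.shape)
```

```text
(575, 280, 3) (575, 275, 3)
```

View pics/c4.png

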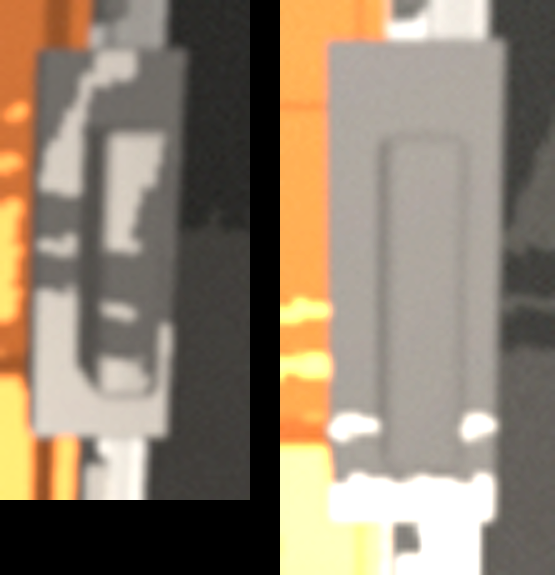

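Run:
```python
from h import *
import pickle
m2=pickle.load(open("pics/w2.pkl","rb"))[0];m3=pickle.load(open("pics/w3.pkl","rb"))[0]
f=lambda p,o:np.array(p)/5-0.4+o
A=dict(pTL=(40,50),pTR=(186,48),pBR=(167,437),pBL=(33,433),hTL=(105,130),hTR=(167,130),hBR=(153,393),hBL=(100,395))
B=dict(pTL=(50,42),pTR=(223,40),pBR=(214,522),pBL=(50,522),hTL=(105,138),hTR=(186,138),hBR=(180,470),hBL=(104,470))
for k in A:
    a=f(A[k],(345,95));b=f(B[k],(310,85));X,r=tri([(m2,a),(m3,b)])
    z=60 if k[0]=='p' else 94
    print(k,X.round(1),np.round(r,1),onz(m2,a,z).round(1)[:2],onz(m3,b,z).round(1)[:2])
s=camera_model if 0 else None
```

```text
pTL [597.   75.9  48. ] [0.2 0.2] [595.8  75.1] [597.2  75.4]
pTR [624.4  81.   60. ] [0.1 0.1] [624.5  81.1] [624.4  80.9]
pBR [640.1   2.9  59.8] [0. 0.] [640.    2.9] [640.1   2.9]
pBL [611.8  -2.1  59.8] [0.4 0.4] [611.6  -1.7] [612.   -2.4]
hTL [607.9  62.2  89.2] [0. 0.] [607.2  62.2] [607.7  62.1]
hTR [619.6  64.4  86.5] [0. 0.] [618.2  64.4] [619.   64.2]
hBR [629.3  15.5  85.1] [0. 0.] [627.4  16.7] [628.2  17.2]
hBL [616.9  15.2  96.9] [0.4 0.4] [617.6  14.4] [617.  15.]
```

Plate and handle triangulate to a cover centre of about (618, 39.4), plate height 60, handle top about 90–94 and yaw 0.193. All agree with the text. From the wrist picture I judge the tips about 15 mm ahead of the TCP.

Run:
```python
import plant;print([n for n in dir(plant) if not n.startswith('_')]); print(getattr(plant,'tcp_to_tips',None))
from plant import *
from h import *
o=get_obs();print(o["tool_pos"],o["tcp_rot"]);delta(o,[618.2,39.4,80],0.193,1)
```

```text
['Unreachable', 'camera_model', 'capture', 'close_job', 'get_obs', 'tcp_to_tips']
14.0
[612.89345585 -12.12091197 180.37690764] [-3.14145216e+00  1.54768853e-03  1.87692034e-01]
rows 1 t [ 0.3746 -1.2403  2.509 ] w [-0.0017  0.0177 -0.0608]
```

Call:
drive_tool([
  {"hand":-1,"tx":0.19,"ty":-0.62,"tz":0,"wx":0,"wy":0,"wz":-0.06},
  {"hand":-1,"tx":0.19,"ty":-0.62,"tz":0,"wx":0,"wy":0,"wz":0},
  {"hand":-1,"tx":0,"ty":0,"tz":0.5,"wx":0,"wy":0,"wz":0},
  {"hand":-1,"tx":0,"ty":0,"tz":0.5,"wx":0,"wy":0,"wz":0},
  {"hand":-1,"tx":0,"ty":0,"tz":0.5,"wx":0,"wy":0,"wz":0},
  {"hand":-1,"tx":0,"ty":0,"tz":0,"wx":0,"wy":0,"wz":0},
  {"hand":-1,"tx":0,"ty":0,"tz":0,"wx":0,"wy":0,"wz":0},
])

```text
time: 3.05
tool_pos: [618.6, 40.2, 122.0]
tcp_rot: [3.141, -0.0, 0.194]
contact_force: [-0.1, -0.0, 1.0]
grip_width: 91.8
```

```bash
python3 snap.py w4 wrist;python3 snap.py t4 top
python3 - <<'E'
from plant import *
from h import *
import cv2
o=get_obs();delta(o,[618.2,39.4,80],0.193,1)
a=cv2.imread("pics/w4.png");b=cv2.imread("pics/t4.png")[100:260,200:400]
cv2.imwrite("pics/c5.png",np.hstack([cv2.resize(a[:250],(400,320)),cv2.resize(b,(400,320))]))
E
```

```text
3.05 [618.6  40.2 122. ] [ 3.1413e+00 -5.0000e-04  1.9400e-01] [-0.1 -0.   1. ] 91.8
3.1 [619.3  40.2 122.9] [ 3.1408e+00 -2.6000e-03  1.9400e-01] [ 0.7 -0.   0.2] 92.0
rows 1 t [-0.0441  0.0139  1.0802] w [ 0.0119 -0.041   0.0131]
```

View pics/c5.png

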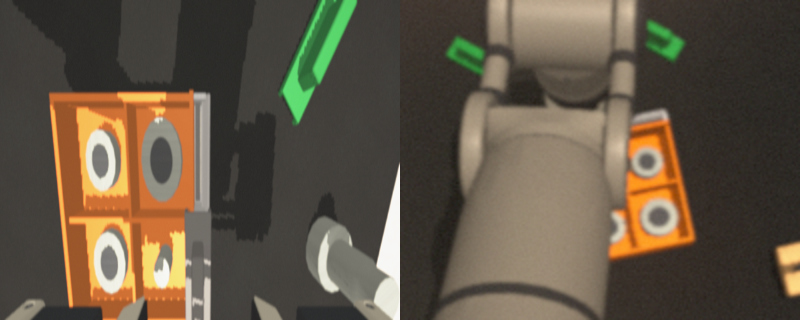

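The handle, at wrist crop (200,270), is centred between the fingers at (140) and (262). Now lower 42 mm and close.

Call:
drive_tool([
  {"hand":-1,"tx":0,"ty":0,"tz":0.4,"wx":0,"wy":0,"wz":0},
  {"hand":-1,"tx":0,"ty":0,"tz":0.35,"wx":0,"wy":0,"wz":0},
  {"hand":-1,"tx":0,"ty":0,"tz":0.3,"wx":0,"wy":0,"wz":0},
  {"hand":1,"tx":0,"ty":0,"tz":0,"wx":0,"wy":0,"wz":0},
  {"hand":1,"tx":0,"ty":0,"tz":0,"wx":0,"wy":0,"wz":0},
  {"hand":1,"tx":0,"ty":0,"tz":0,"wx":0,"wy":0,"wz":0},
  {"hand":1,"tx":0,"ty":0,"tz":0,"wx":0,"wy":0,"wz":0},
  {"hand":1,"tx":0,"ty":0,"tz":0,"wx":0,"wy":0,"wz":0},
  {"hand":1,"tx":0,"ty":0,"tz":0,"wx":0,"wy":0,"wz":0},
  {"hand":1,"tx":0,"ty":0,"tz":0,"wx":0,"wy":0,"wz":0},
  {"hand":1,"tx":0,"ty":0,"tz":0,"wx":0,"wy":0,"wz":0},
])

```text
time: 4.07
tool_pos: [618.7, 40.9, 78.9]
tcp_rot: [3.141, -0.0, 0.195]
contact_force: [0.0, -0.2, 0.2]
grip_width: 43.1
```

Call:
drive_tool([
  {"hand":1,"tx":0,"ty":0,"tz":0,"wx":0,"wy":0,"wz":0},
  {"hand":1,"tx":0,"ty":0,"tz":0,"wx":0,"wy":0,"wz":0},
  {"hand":1,"tx":0,"ty":0,"tz":0,"wx":0,"wy":0,"wz":0},
  {"hand":1,"tx":0,"ty":0,"tz":0,"wx":0,"wy":0,"wz":0},
  {"hand":1,"tx":0,"ty":0,"tz":0,"wx":0,"wy":0,"wz":0},
  {"hand":1,"tx":0,"ty":0,"tz":0,"wx":0,"wy":0,"wz":0},
  {"hand":1,"tx":0,"ty":0,"tz":0,"wx":0,"wy":0,"wz":0},
  {"hand":1,"tx":0,"ty":0,"tz":0,"wx":0,"wy":0,"wz":0},
])

```text
time: 4.73
tool_pos: [618.5, 40.9, 78.6]
tcp_rot: [3.142, 0.0, 0.195]
contact_force: [-0.5, 0.2, 0.5]
grip_width: 12.0
```

Gripped at 12.0 mm with almost no side force, so the estimate was well centred. Lift straight up.

Call:
drive_tool([
  {"hand":1,"tx":0,"ty":0,"tz":-0.2,"wx":0,"wy":0,"wz":0},
  {"hand":1,"tx":0,"ty":0,"tz":-0.3,"wx":0,"wy":0,"wz":0},
  {"hand":1,"tx":0,"ty":0,"tz":-0.5,"wx":0,"wy":0,"wz":0},
  {"hand":1,"tx":0,"ty":0,"tz":-0.6,"wx":0,"wy":0,"wz":0},
  {"hand":1,"tx":0,"ty":0,"tz":-0.6,"wx":0,"wy":0,"wz":0},
  {"hand":1,"tx":0,"ty":0,"tz":0,"wx":0,"wy":0,"wz":0},
  {"hand":1,"tx":0,"ty":0,"tz":0,"wx":0,"wy":0,"wz":0},
])

```text
time: 5.32
tool_pos: [619.6, 40.9, 169.4]
tcp_rot: [3.14, -0.005, 0.195]
contact_force: [-0.3, -0.3, -0.6]
grip_width: 11.8
```

```bash
python3 snap.py w6 wrist;python3 snap.py s6 side;  python3 - <<'E'
from plant import *
from h import *
import cv2
o=get_obs();delta(o,[580,-150,166],0.193,1);
a=cv2.imread("pics/w6.png");b=cv2.imread("pics/s6.png")[100:260,240:440]
cv2.imwrite("pics/c6.png",np.hstack([cv2.resize(a,(512,320)),cv2.resize(b,(280,320))]))
E
```

```text
5.32 [619.6  40.9 169.4] [ 3.1403 -0.0046  0.195 ] [-0.3 -0.3 -0.6] 11.8
5.37 [618.7  40.9 167.6] [ 3.1411e+00 -1.4000e-03  1.9500e-01] [ 0.4  0.1 -0.2] 11.9
rows 1 t [-1.8607  4.4989  0.013 ] w [-0.0014  0.0083  0.0227]
```

View pics/c6.png

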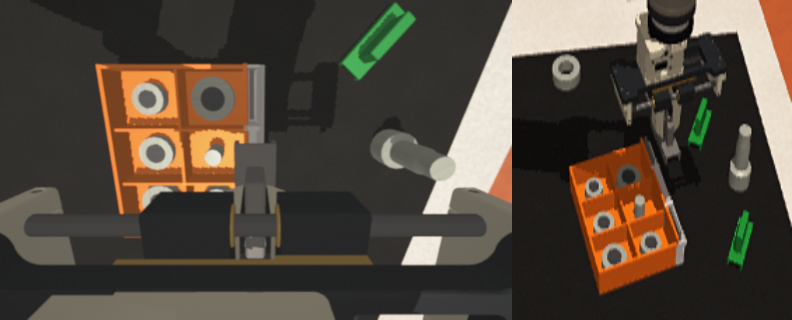

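The cover hangs upright between the fingers, at (255,160) and side (668,145), and the bay is uncovered. Now carry it to the bare bench.

Call:
drive_tool([
  {"hand":1,"tx":-0.31,"ty":0.75,"tz":0,"wx":0,"wy":0,"wz":0},
  {"hand":1,"tx":-0.31,"ty":0.75,"tz":0,"wx":0,"wy":0,"wz":0},
  {"hand":1,"tx":-0.31,"ty":0.75,"tz":0,"wx":0,"wy":0,"wz":0},
  {"hand":1,"tx":-0.31,"ty":0.75,"tz":0,"wx":0,"wy":0,"wz":0},
  {"hand":1,"tx":-0.31,"ty":0.75,"tz":0,"wx":0,"wy":0,"wz":0},
  {"hand":1,"tx":-0.31,"ty":0.75,"tz":0,"wx":0,"wy":0,"wz":0},
  {"hand":1,"tx":0,"ty":0,"tz":0.7,"wx":0,"wy":0,"wz":0},
  {"hand":1,"tx":0,"ty":0,"tz":0.8,"wx":0,"wy":0,"wz":0},
  {"hand":1,"tx":0,"ty":0,"tz":0.7,"wx":0,"wy":0,"wz":0},
  {"hand":1,"tx":0,"ty":0,"tz":0.5,"wx":0,"wy":0,"wz":0},
  {"hand":1,"tx":0,"ty":0,"tz":0.3,"wx":0,"wy":0,"wz":0},
  {"hand":1,"tx":0,"ty":0,"tz":0.1,"wx":0,"wy":0,"wz":0},
  {"hand":1,"tx":0,"ty":0,"tz":0,"wx":0,"wy":0,"wz":0},
  {"hand":1,"tx":0,"ty":0,"tz":0,"wx":0,"wy":0,"wz":0},
])

```text
time: 6.58
tool_pos: [581.1, -150.2, 43.4]
tcp_rot: [3.141, -0.001, 0.195]
contact_force: [-0.2, 0.7, -0.7]
grip_width: 12.0
```

Call:
drive_tool([
  {"hand":1,"tx":0,"ty":0,"tz":0.1,"wx":0,"wy":0,"wz":0},
  {"hand":1,"tx":0,"ty":0,"tz":0.1,"wx":0,"wy":0,"wz":0},
  {"hand":1,"tx":0,"ty":0,"tz":0.05,"wx":0,"wy":0,"wz":0},
  {"hand":1,"tx":0,"ty":0,"tz":0,"wx":0,"wy":0,"wz":0},
  {"hand":1,"tx":0,"ty":0,"tz":0,"wx":0,"wy":0,"wz":0},
])

```text
time: 7.0
tool_pos: [580.5, -150.1, 32.9]
tcp_rot: [3.141, -0.0, 0.195]
contact_force: [1.0, -0.1, -0.1]
grip_width: 11.9
```

Call:
drive_tool([
  {"hand":1,"tx":0,"ty":0,"tz":0.02,"wx":0,"wy":0,"wz":0},
  {"hand":1,"tx":0,"ty":0,"tz":0,"wx":0,"wy":0,"wz":0},
  {"hand":1,"tx":0,"ty":0,"tz":0,"wx":0,"wy":0,"wz":0},
])

```text
time: 7.25
tool_pos: [580.7, -150.2, 32.6]
tcp_rot: [3.141, -0.001, 0.195]
contact_force: [-2.0, 1.3, 6.1]
grip_width: 12.0
```

The bench is felt at 6 N and TCP z 32.6, as predicted. Open, then rise.

Call:
drive_tool([
  {"hand":-1,"tx":0,"ty":0,"tz":0,"wx":0,"wy":0,"wz":0},
  {"hand":-1,"tx":0,"ty":0,"tz":0,"wx":0,"wy":0,"wz":0},
  {"hand":-1,"tx":0,"ty":0,"tz":0,"wx":0,"wy":0,"wz":0},
  {"hand":-1,"tx":0,"ty":0,"tz":0,"wx":0,"wy":0,"wz":0},
  {"hand":-1,"tx":0,"ty":0,"tz":0,"wx":0,"wy":0,"wz":0},
  {"hand":-1,"tx":0,"ty":0,"tz":0,"wx":0,"wy":0,"wz":0},
  {"hand":-1,"tx":0,"ty":0,"tz":-0.4,"wx":0,"wy":0,"wz":0},
  {"hand":-1,"tx":0,"ty":0,"tz":-0.8,"wx":0,"wy":0,"wz":0},
  {"hand":-1,"tx":0,"ty":0,"tz":-1,"wx":0,"wy":0,"wz":0},
  {"hand":-1,"tx":0,"ty":0,"tz":-1,"wx":0,"wy":0,"wz":0},
  {"hand":-1,"tx":0,"ty":0,"tz":-1,"wx":0,"wy":0,"wz":0},
  {"hand":-1,"tx":0,"ty":0,"tz":0,"wx":0,"wy":0,"wz":0},
])

```text
time: 8.25
tool_pos: [584.0, -151.4, 208.9]
tcp_rot: [3.133, -0.013, 0.195]
contact_force: [0.6, -0.9, 1.2]
grip_width: 87.3
```

```bash
python3 snap.py s7 side
python3 - <<'E'
from plant import *
from h import *
import cv2
o=get_obs();delta(o,[448,-275,200],0.17,1)
b=cv2.imread("pics/s7.png")[130:350,220:440]
cv2.imwrite("pics/c7.png",cv2.resize(b,(600,600)))
E
```

```text
8.25 [ 584.  -151.4  208.9] [ 3.1333 -0.0127  0.1952] [ 0.6 -0.9  1.2] 87.3
rows 1 t [-3.9054  2.3902  0.1048] w [ 0.0622 -0.097   0.2871]
```

View pics/c7.png

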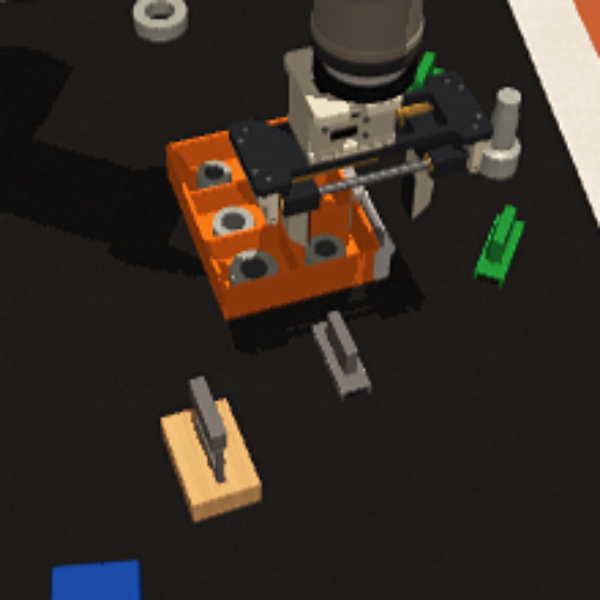

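The cover stands upright on the bench at crop (343,355), well off the tray. The holder in its stand is at (210,415). Move to look at the holder.

Call:
drive_tool([
  {"hand":-1,"tx":-0.8,"ty":0.6,"tz":-0.1,"wx":0,"wy":0,"wz":0},
  {"hand":-1,"tx":-0.8,"ty":0.6,"tz":-0.1,"wx":0,"wy":0,"wz":0},
  {"hand":-1,"tx":-0.8,"ty":0.6,"tz":-0.1,"wx":0,"wy":0,"wz":0},
  {"hand":-1,"tx":-0.8,"ty":0.6,"tz":-0.1,"wx":0,"wy":0,"wz":0},
  {"hand":-1,"tx":-0.7,"ty":0.3,"tz":-0.1,"wx":0,"wy":0,"wz":0},
  {"hand":-1,"tx":0,"ty":0,"tz":0,"wx":0,"wy":0,"wz":0},
  {"hand":-1,"tx":0,"ty":0,"tz":0,"wx":0,"wy":0,"wz":0},
  {"hand":-1,"tx":0,"ty":0,"tz":0,"wx":0,"wy":0,"wz":0},
])

```text
time: 8.97
tool_pos: [448.3, -285.9, 219.2]
tcp_rot: [-3.14, 0.0, 0.194]
contact_force: [-0.4, -0.7, -0.0]
grip_width: 91.8
```

```bash
python3 snap.py w8 wrist
```

```text
8.97 [ 448.3 -285.9  219.2] [-3.1405e+00  4.0000e-04  1.9440e-01] [-0.4 -0.7 -0. ] 91.8
```

Call:
drive_tool([
  {"hand":-1,"tx":0.2,"ty":0,"tz":0.6,"wx":0,"wy":0,"wz":0},
  {"hand":-1,"tx":0.2,"ty":0,"tz":0.6,"wx":0,"wy":0,"wz":0},
  {"hand":-1,"tx":0,"ty":0,"tz":0,"wx":0,"wy":0,"wz":0},
  {"hand":-1,"tx":0,"ty":0,"tz":0,"wx":0,"wy":0,"wz":0},
  {"hand":-1,"tx":0,"ty":0,"tz":0,"wx":0,"wy":0,"wz":0},
])

```text
time: 9.43
tool_pos: [464.7, -282.8, 172.6]
tcp_rot: [3.141, -0.0, 0.196]
contact_force: [0.0, -0.4, 0.3]
grip_width: 91.8
```

```bash
python3 snap.py w9 wrist
python3 - <<'E'
import cv2,numpy as np
cv2.imwrite("pics/c9.png",np.hstack([cv2.resize(cv2.imread(f"pics/w{i}.png")[:250,160:480],(400,312)) for i in (8,9)]))
E
```

```text
9.43 [ 464.7 -282.8  172.6] [ 3.1412e+00 -1.0000e-04  1.9640e-01] [ 0.  -0.4  0.3] 91.8
```

View pics/c9.png

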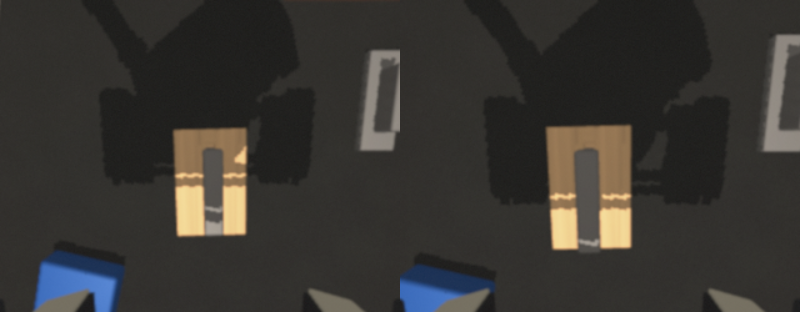

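Run:
```python
import cv2,numpy as np
a=cv2.imread("pics/w8.png")[95:200,290:370];b=cv2.imread("pics/w9.png")[95:210,270:350]
a=cv2.convertScaleAbs(cv2.resize(a,None,fx=5,fy=5,interpolation=2),alpha=1.8)
b=cv2.convertScaleAbs(cv2.resize(b,None,fx=5,fy=5,interpolation=2),alpha=1.8)
a=cv2.copyMakeBorder(a,0,len(b)-len(a),0,0,0);cv2.imwrite("pics/c10.png",np.hstack([a,b]))
```

```text
(no output)
```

View pics/c10.png

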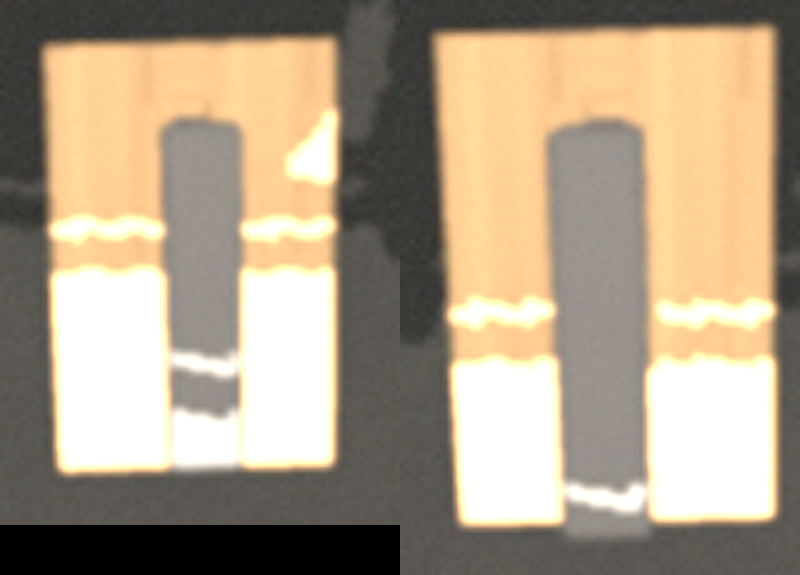

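Run:
```python
from h import *
import pickle
m2=pickle.load(open("pics/w8.pkl","rb"))[0];m3=pickle.load(open("pics/w9.pkl","rb"))[0]
f=lambda p,o:np.array(p)/5-0.4+o
A=dict(hTL=(162,122),hTR=(240,122),hBR=(242,469),hBL=(170,470),sTL=(43,43),sTR=(336,37),sBR=(336,466),sBL=(57,472))
B=dict(hTL=(148,124),hTR=(243,124),hBR=(248,532),hBL=(165,535),sTL=(33,32),sTR=(376,27),sBR=(376,518),sBL=(60,525))
S={}
for k in A:
    a=f(A[k],(290,95));b=f(B[k],(270,95));X,r=tri([(m2,a),(m3,b)])
    z=28 if k[0]=='s' else 96
    p,q=onz(m2,a,z).round(1)[:2],onz(m3,b,z).round(1)[:2];S[k]=(p+q)/2
    print(k,X.round(1),np.round(r,1),p,q)
for c in "hs":
    P4=[S[c+i] for i in("TL","TR","BR","BL")];print(c,np.mean(P4,0),[np.arctan2(-(t-b)[0],(t-b)[1]).round(3) for t,b in((P4[0],P4[3]),(P4[1],P4[2]))])
```

```text
hTL [ 439.  -217.8   91.2] [0.1 0.1] [ 439.  -217.8] [ 439.3 -217.6]
hTR [ 452.1 -215.2   89.3] [0.1 0.1] [ 451.8 -215.3] [ 452.1 -215. ]
hBR [ 465.1 -275.    87.6] [0.5 0.5] [ 464.5 -273.5] [ 464.2 -272.3]
hBL [ 452.4 -278.2   86.1] [0.3 0.3] [ 452.  -276.1] [ 452.2 -275.1]
sTL [ 412.6 -207.9   28.2] [0. 0.] [ 412.6 -207.9] [ 412.6 -208. ]
sTR [ 472.9 -194.6   18.3] [0.1 0.1] [ 471.8 -195.1] [ 472.2 -195.3]
sBR [ 491.9 -283.4   29.3] [0.3 0.3] [ 492.3 -283.8] [ 491.8 -283.5]
sBL [ 431.5 -299.    20.5] [0. 0.] [ 431.6 -297.2] [ 432.1 -296.8]
h [ 451.8875 -245.3375] [np.float64(0.22), np.float64(0.212)]
s [ 452.125 -245.95 ] [np.float64(0.213), np.float64(0.223)]
```

Run:
```python
from plant import *
from h import *
o=get_obs();delta(o,[452,-245.5,80],0.215,1)
```

```text
rows 1 t [-0.1303 -0.9887  2.3249] w [ 0.0156 -0.0106 -0.2184]
```

Call:
drive_tool([
  {"hand":-1,"tx":-0.065,"ty":-0.49,"tz":0,"wx":0,"wy":0,"wz":-0.22},
  {"hand":-1,"tx":-0.065,"ty":-0.49,"tz":0,"wx":0,"wy":0,"wz":0},
  {"hand":-1,"tx":0,"ty":0,"tz":0.5,"wx":0,"wy":0,"wz":0},
  {"hand":-1,"tx":0,"ty":0,"tz":0.5,"wx":0,"wy":0,"wz":0},
  {"hand":-1,"tx":0,"ty":0,"tz":0.2,"wx":0,"wy":0,"wz":0},
  {"hand":-1,"tx":0,"ty":0,"tz":0,"wx":0,"wy":0,"wz":0},
  {"hand":-1,"tx":0,"ty":0,"tz":0,"wx":0,"wy":0,"wz":0},
])

```text
time: 10.07
tool_pos: [451.3, -246.3, 124.8]
tcp_rot: [3.141, -0.001, 0.214]
contact_force: [-0.0, -0.3, 0.5]
grip_width: 92.1
```

```bash
python3 snap.py w11 wrist
python3 - <<'E'
from plant import *
from h import *
o=get_obs();delta(o,[452,-245.5,80],0.215,1)
E
```

```text
10.07 [ 451.3 -246.3  124.8] [ 3.1408e+00 -5.0000e-04  2.1400e-01] [-0.  -0.3  0.5] 92.1
rows 1 t [ 0.0131 -0.0243  1.1279] w [ 0.018  -0.0135 -0.0114]
```

View pics/w11.png

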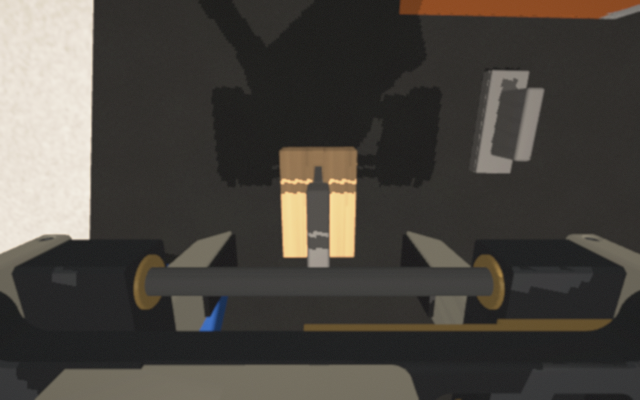

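The holder bar at (318,225) is centred between the fingers. Lower and close.

Call:
drive_tool([
  {"hand":-1,"tx":0.01,"ty":-0.02,"tz":0.45,"wx":0,"wy":0,"wz":0},
  {"hand":-1,"tx":0,"ty":0,"tz":0.4,"wx":0,"wy":0,"wz":0},
  {"hand":-1,"tx":0,"ty":0,"tz":0.25,"wx":0,"wy":0,"wz":0},
  {"hand":1,"tx":0,"ty":0,"tz":0,"wx":0,"wy":0,"wz":0},
  {"hand":1,"tx":0,"ty":0,"tz":0,"wx":0,"wy":0,"wz":0},
  {"hand":1,"tx":0,"ty":0,"tz":0,"wx":0,"wy":0,"wz":0},
  {"hand":1,"tx":0,"ty":0,"tz":0,"wx":0,"wy":0,"wz":0},
  {"hand":1,"tx":0,"ty":0,"tz":0,"wx":0,"wy":0,"wz":0},
  {"hand":1,"tx":0,"ty":0,"tz":0,"wx":0,"wy":0,"wz":0},
  {"hand":1,"tx":0,"ty":0,"tz":0,"wx":0,"wy":0,"wz":0},
  {"hand":1,"tx":0,"ty":0,"tz":0,"wx":0,"wy":0,"wz":0},
  {"hand":1,"tx":0,"ty":0,"tz":0,"wx":0,"wy":0,"wz":0},
  {"hand":1,"tx":0,"ty":0,"tz":0,"wx":0,"wy":0,"wz":0},
  {"hand":1,"tx":0,"ty":0,"tz":0,"wx":0,"wy":0,"wz":0},
  {"hand":1,"tx":0,"ty":0,"tz":0,"wx":0,"wy":0,"wz":0},
  {"hand":1,"tx":0,"ty":0,"tz":0,"wx":0,"wy":0,"wz":0},
  {"hand":1,"tx":0,"ty":0,"tz":0,"wx":0,"wy":0,"wz":0},
  {"hand":1,"tx":0,"ty":0,"tz":0,"wx":0,"wy":0,"wz":0},
])

```text
time: 11.62
tool_pos: [451.2, -245.0, 79.9]
tcp_rot: [3.142, 0.0, 0.214]
contact_force: [0.5, 0.4, -0.3]
grip_width: 13.4
```

Call:
drive_tool([
  {"hand":1,"tx":0,"ty":0,"tz":0,"wx":0,"wy":0,"wz":0},
  {"hand":1,"tx":0,"ty":0,"tz":0,"wx":0,"wy":0,"wz":0},
])

```text
time: 11.78
tool_pos: [451.2, -245.0, 79.8]
tcp_rot: [-3.142, 0.0, 0.214]
contact_force: [0.4, 0.0, 0.8]
grip_width: 13.8
```

Call:
drive_tool([
  {"hand":1,"tx":0,"ty":0,"tz":-0.2,"wx":0,"wy":0,"wz":0},
  {"hand":1,"tx":0,"ty":0,"tz":-0.3,"wx":0,"wy":0,"wz":0},
  {"hand":1,"tx":0,"ty":0,"tz":-0.5,"wx":0,"wy":0,"wz":0},
  {"hand":1,"tx":0,"ty":0,"tz":-0.7,"wx":0,"wy":0,"wz":0},
  {"hand":1,"tx":0,"ty":0,"tz":-0.7,"wx":0,"wy":0,"wz":0},
  {"hand":1,"tx":0,"ty":0,"tz":0,"wx":0,"wy":0,"wz":0},
  {"hand":1,"tx":0,"ty":0,"tz":0,"wx":0,"wy":0,"wz":0},
])

```text
time: 12.37
tool_pos: [451.9, -245.4, 177.8]
tcp_rot: [3.139, -0.003, 0.214]
contact_force: [-0.6, -0.3, -1.9]
grip_width: 13.8
```

```bash
python3 snap.py w12 wrist; python3 snap.py s12 side
python3 - <<'E'
import cv2,numpy as np
a=cv2.imread("pics/w12.png");b=cv2.imread("pics/s12.png")[130:350,220:440]
cv2.imwrite("pics/c12.png",np.hstack([cv2.resize(a,(480,300)),cv2.resize(b,(300,300))]))
E
```

```text
12.37 [ 451.9 -245.4  177.8] [ 3.1385e+00 -2.6000e-03  2.1430e-01] [-0.6 -0.3 -1.9] 13.8
12.42 [ 451.2 -244.9  176.3] [ 3.1409e+00 -6.0000e-04  2.1420e-01] [ 0.7  0.3 -1.5] 13.9
```

View pics/c12.png

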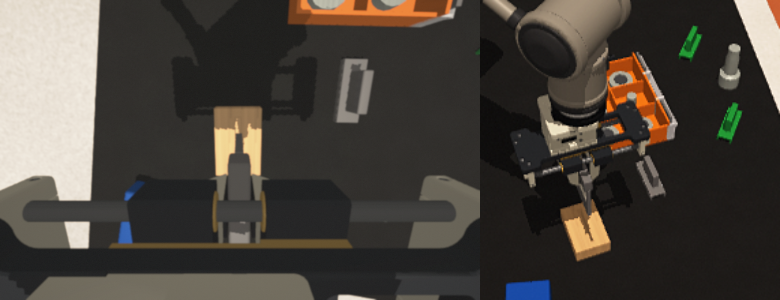

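The holder is out of the stand and upright. Now move to view the open bay from above, with the holder held to one side.

Call:
drive_tool([
  {"hand":1,"tx":0.6,"ty":-0.5,"tz":-0.05,"wx":0,"wy":0,"wz":0.24},
  {"hand":1,"tx":0.77,"ty":-0.7,"tz":-0.05,"wx":0,"wy":0,"wz":0},
  {"hand":1,"tx":0.77,"ty":-0.7,"tz":-0.05,"wx":0,"wy":0,"wz":0},
  {"hand":1,"tx":0.77,"ty":-0.7,"tz":-0.05,"wx":0,"wy":0,"wz":0},
  {"hand":1,"tx":0.77,"ty":-0.7,"tz":-0.05,"wx":0,"wy":0,"wz":0},
  {"hand":1,"tx":0.77,"ty":-0.7,"tz":-0.05,"wx":0,"wy":0,"wz":0},
  {"hand":1,"tx":0,"ty":0,"tz":0,"wx":0,"wy":0,"wz":0},
  {"hand":1,"tx":0,"ty":0,"tz":0,"wx":0,"wy":0,"wz":0},
  {"hand":1,"tx":0,"ty":0,"tz":0,"wx":0,"wy":0,"wz":0},
])

```text
time: 13.22
tool_pos: [593.8, -53.2, 186.2]
tcp_rot: [-3.141, 0.003, 0.194]
contact_force: [-0.9, -0.1, -1.5]
grip_width: 13.6
```

```bash
python3 snap.py w13 wrist
```

```text
13.22 [593.8 -53.2 186.2] [-3.1408  0.0033  0.1941] [-0.9 -0.1 -1.5] 13.6
```

Call:
drive_tool([
  {"hand":1,"tx":0.15,"ty":0,"tz":0.5,"wx":0,"wy":0,"wz":0},
  {"hand":1,"tx":0.15,"ty":0,"tz":0.4,"wx":0,"wy":0,"wz":0},
  {"hand":1,"tx":0,"ty":0,"tz":0,"wx":0,"wy":0,"wz":0},
  {"hand":1,"tx":0,"ty":0,"tz":0,"wx":0,"wy":0,"wz":0},
  {"hand":1,"tx":0,"ty":0,"tz":0,"wx":0,"wy":0,"wz":0},
])

```text
time: 13.68
tool_pos: [606.2, -52.1, 152.6]
tcp_rot: [3.141, -0.0, 0.192]
contact_force: [-0.1, -0.3, -0.8]
grip_width: 13.9
```

```bash
python3 snap.py w14 wrist
python3 - <<'E'
import cv2,numpy as np
cv2.imwrite("pics/c14.png",np.hstack([cv2.resize(cv2.imread(f"pics/w{i}.png")[:250,160:480],(400,312)) for i in (13,14)]))
E
```

```text
13.68 [606.2 -52.1 152.6] [ 3.1412e+00 -3.0000e-04  1.9190e-01] [-0.1 -0.3 -0.8] 13.9
```

View pics/c14.png

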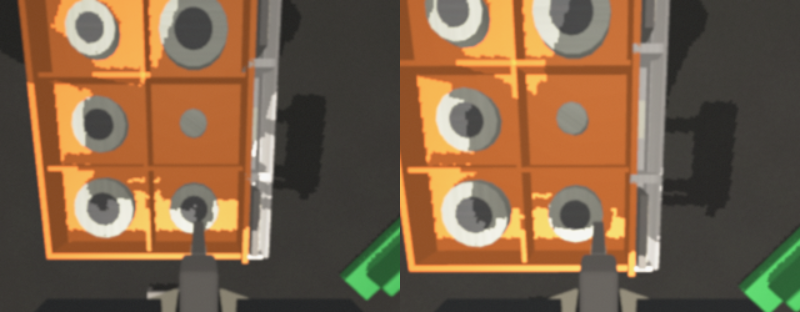

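The open bay lies between the cheeks at crop (262,62)/(262,178) on the left and (648,48)/(645,180) on the right. Zoom in.

Run:
```python
import cv2,numpy as np
a=cv2.imread("pics/w13.png")[38:155,345:390];b=cv2.imread("pics/w14.png")[28:155,330:385]
f=lambda a:cv2.convertScaleAbs(cv2.resize(a,None,fx=4.5,fy=4.5,interpolation=2),alpha=1.5)
a=f(a);b=f(b);a=cv2.copyMakeBorder(a,0,len(b)-len(a),0,0,0);print(a.shape,b.shape);cv2.imwrite("pics/c15.png",np.hstack([a,b]))
```

```text
(572, 202, 3) (572, 248, 3)
```

View pics/c15.png

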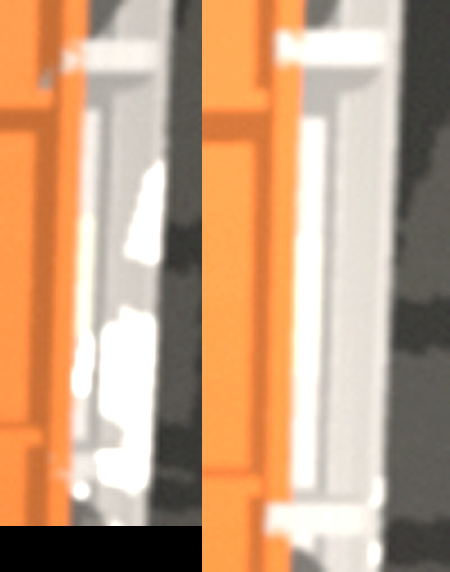

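Run:
```python
from h import *
import pickle
m2=pickle.load(open("pics/w13.pkl","rb"))[0];m3=pickle.load(open("pics/w14.pkl","rb"))[0]
f=lambda p,o:(np.array(p)+.5)/4.5-.5+o
A=dict(wT=(87,100),wB=(72,430),cT=(120,70),cB=(108,452))
B=dict(wT=(101,100),wB=(88,490),cT=(140,66),cB=(128,502))
for k in A:
    a=f(A[k],(345,38));b=f(B[k],(330,28))
    p,q=onz(m2,a,56),onz(m3,b,56)
    Y=0.193;T=lambda p:np.array([np.cos(Y)*(p[0]-618.4)+np.sin(Y)*(p[1]-39.4),-np.sin(Y)*(p[0]-618.4)+np.cos(Y)*(p[1]-39.4)]).round(2)
    print(k,p[:2].round(1),q[:2].round(1),T(p),T(q),tri([(m2,a),(m3,b)]) if k[0]=='c' else '')
```

```text
wT [608.6  67.1] [608.5  66.9] [-4.27 29.04] [-4.43 28.87] 
wB [619.4   9.5] [619.6   7.5] [ -4.81 -29.55] [ -4.96 -31.55] 
cT [613.3  73.1] [613.5  72.8] [ 1.48 34.03] [ 1.55 33.73] (array([614.04662054,  74.33117433,  49.41013665]), [np.float64(0.07912634744066706), np.float64(0.0791263474405837)])
cB [627.1   6.8] [626.7   6.8] [  2.32 -33.72] [  1.89 -33.56] (array([624.96085833,   7.39901945,  68.81139587]), [np.float64(0.11121914689529482), np.float64(0.11121914689524957)])
```

The wall and cheek points, at z 56, confirm the bay centre at (618.4, 39.4). The wall face is at -4.6, the cheeks at ±33.8, and the yaw about 0.19. Move above the bay with a +3 mm offset in x.

Run:
```python
from plant import *
from h import *
o=get_obs();delta(o,[621.2,40.5,130],0.189,1)
```

```text
rows 1 t [ 0.8022 -2.199   0.5742] w [ 0.0082 -0.0133  0.0363]
```

Call:
drive_tool([
  {"hand":1,"tx":0.2,"ty":-0.5,"tz":0,"wx":0,"wy":0,"wz":0.04},
  {"hand":1,"tx":0.2,"ty":-0.6,"tz":0,"wx":0,"wy":0,"wz":0},
  {"hand":1,"tx":0.2,"ty":-0.6,"tz":0,"wx":0,"wy":0,"wz":0},
  {"hand":1,"tx":0.2,"ty":-0.5,"tz":0,"wx":0,"wy":0,"wz":0},
  {"hand":1,"tx":0,"ty":0,"tz":0,"wx":0,"wy":0,"wz":0},
  {"hand":1,"tx":0,"ty":0,"tz":0,"wx":0,"wy":0,"wz":0},
  {"hand":1,"tx":0,"ty":0,"tz":0,"wx":0,"wy":0,"wz":0},
])

```text
time: 14.32
tool_pos: [621.2, 40.7, 152.7]
tcp_rot: [3.141, -0.001, 0.19]
contact_force: [-0.5, -0.4, -1.4]
grip_width: 13.6
```

```bash
python3 snap.py s16 side;python3 snap.py w16 wrist
python3 - <<'E'
from plant import *
from h import *
o=get_obs();delta(o,[621.2,40.5,122],0.189,1)
a=cv2.imread("pics/w16.png");b=cv2.imread("pics/s16.png")[150:260,280:390]
cv2.imwrite("pics/c16.png",np.hstack([cv2.resize(a[50:400,200:440],(300,440)),cv2.resize(b,(440,440))]))
E
```

```text
14.32 [621.2  40.7 152.7] [ 3.1408e+00 -8.0000e-04  1.8970e-01] [-0.5 -0.4 -1.4] 13.6
14.37 [621.2  40.4 152.5] [ 3.1409e+00 -7.0000e-04  1.8900e-01] [ 0.9 -0.2 -1.7] 13.9
rows 1 t [ 0.0008 -0.0077  0.7594] w [ 0.0064 -0.0056 -0.0054]
```

View pics/c16.png

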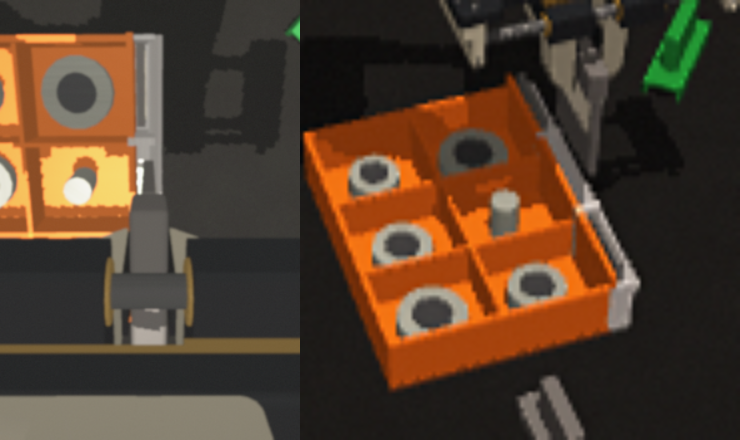

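The holder hangs over the bay, in line with the rail (wrist crop (148,215), side crop (590,140)). Lower the blade's edge to 48 mm.

Call:
drive_tool([
  {"hand":1,"tx":0,"ty":0,"tz":0.3,"wx":0,"wy":0,"wz":0},
  {"hand":1,"tx":0,"ty":0,"tz":0.25,"wx":0,"wy":0,"wz":0},
  {"hand":1,"tx":0,"ty":0,"tz":0.2,"wx":0,"wy":0,"wz":0},
  {"hand":1,"tx":0,"ty":0,"tz":0,"wx":0,"wy":0,"wz":0},
  {"hand":1,"tx":0,"ty":0,"tz":0,"wx":0,"wy":0,"wz":0},
])

```text
time: 14.83
tool_pos: [620.8, 41.0, 121.2]
tcp_rot: [-3.141, 0.002, 0.189]
contact_force: [-0.2, -0.2, 0.3]
grip_width: 13.5
```

Call:
drive_tool([
  {"hand":1,"tx":-0.04,"ty":0,"tz":0,"wx":0,"wy":0,"wz":0},
  {"hand":1,"tx":0,"ty":0,"tz":0,"wx":0,"wy":0,"wz":0},
  {"hand":1,"tx":0,"ty":0,"tz":0,"wx":0,"wy":0,"wz":0},
])

```text
time: 15.08
tool_pos: [619.8, 41.0, 122.4]
tcp_rot: [3.141, -0.001, 0.19]
contact_force: [-0.7, -0.2, -0.1]
grip_width: 13.7
```

Call:
drive_tool([
  {"hand":1,"tx":-0.035,"ty":0,"tz":0,"wx":0,"wy":0,"wz":0},
  {"hand":1,"tx":0,"ty":0,"tz":0,"wx":0,"wy":0,"wz":0},
  {"hand":1,"tx":0,"ty":0,"tz":0,"wx":0,"wy":0,"wz":0},
])

```text
time: 15.33
tool_pos: [618.2, 40.8, 122.1]
tcp_rot: [3.141, -0.0, 0.19]
contact_force: [-0.0, -0.2, -0.5]
grip_width: 14.1
```

Call:
drive_tool([
  {"hand":1,"tx":-0.025,"ty":0,"tz":0,"wx":0,"wy":0,"wz":0},
  {"hand":1,"tx":0,"ty":0,"tz":0,"wx":0,"wy":0,"wz":0},
  {"hand":1,"tx":0,"ty":0,"tz":0,"wx":0,"wy":0,"wz":0},
])

```text
time: 15.58
tool_pos: [617.2, 40.7, 121.9]
tcp_rot: [3.142, 0.0, 0.19]
contact_force: [0.6, -0.2, -1.7]
grip_width: 13.9
```

Call:
drive_tool([
  {"hand":1,"tx":-0.02,"ty":0,"tz":0,"wx":0,"wy":0,"wz":0},
  {"hand":1,"tx":0,"ty":0,"tz":0,"wx":0,"wy":0,"wz":0},
  {"hand":1,"tx":0,"ty":0,"tz":0,"wx":0,"wy":0,"wz":0},
])

```text
time: 15.83
tool_pos: [616.4, 40.4, 121.9]
tcp_rot: [3.142, 0.0, 0.19]
contact_force: [-0.3, -0.7, -0.7]
grip_width: 13.8
```

Call:
drive_tool([
  {"hand":1,"tx":-0.02,"ty":0,"tz":0,"wx":0,"wy":0,"wz":0},
  {"hand":1,"tx":0,"ty":0,"tz":0,"wx":0,"wy":0,"wz":0},
  {"hand":1,"tx":0,"ty":0,"tz":0,"wx":0,"wy":0,"wz":0},
])

```text
time: 16.08
tool_pos: [615.7, 40.3, 121.9]
tcp_rot: [3.141, 0.0, 0.19]
contact_force: [-1.1, -0.4, -0.6]
grip_width: 13.6
```

Call:
drive_tool([
  {"hand":1,"tx":-0.02,"ty":0,"tz":0,"wx":0,"wy":0,"wz":0},
  {"hand":1,"tx":0,"ty":0,"tz":0,"wx":0,"wy":0,"wz":0},
  {"hand":1,"tx":0,"ty":0,"tz":0,"wx":0,"wy":0,"wz":0},
])

```text
time: 16.33
tool_pos: [615.3, 40.2, 122.0]
tcp_rot: [3.141, -0.001, 0.19]
contact_force: [2.5, -0.1, -0.9]
grip_width: 13.8
```

Call:
drive_tool([
  {"hand":1,"tx":-0.02,"ty":0,"tz":0,"wx":0,"wy":0,"wz":0},
  {"hand":1,"tx":0,"ty":0,"tz":0,"wx":0,"wy":0,"wz":0},
  {"hand":1,"tx":0,"ty":0,"tz":0,"wx":0,"wy":0,"wz":0},
])

```text
time: 16.58
tool_pos: [614.9, 40.1, 122.1]
tcp_rot: [3.141, -0.002, 0.19]
contact_force: [4.3, 1.0, -2.6]
grip_width: 13.9
```

The wall is felt at TCP x ≈ 615.4 (2.5 N, then 4.3 N). Ease off about 1.6 mm and lower.

Call:
drive_tool([
  {"hand":1,"tx":0.06,"ty":0,"tz":0,"wx":0,"wy":0,"wz":0},
  {"hand":1,"tx":0,"ty":0,"tz":0,"wx":0,"wy":0,"wz":0},
  {"hand":1,"tx":0,"ty":0,"tz":0,"wx":0,"wy":0,"wz":0},
])

```text
time: 16.83
tool_pos: [615.7, 40.4, 121.6]
tcp_rot: [-3.141, 0.002, 0.19]
contact_force: [0.4, -0.5, -0.6]
grip_width: 13.5
```

Call:
drive_tool([
  {"hand":1,"tx":0,"ty":0,"tz":0.1,"wx":0,"wy":0,"wz":0},
  {"hand":1,"tx":0,"ty":0,"tz":0.1,"wx":0,"wy":0,"wz":0},
  {"hand":1,"tx":0,"ty":0,"tz":0.1,"wx":0,"wy":0,"wz":0},
  {"hand":1,"tx":0,"ty":0,"tz":0,"wx":0,"wy":0,"wz":0},
  {"hand":1,"tx":0,"ty":0,"tz":0,"wx":0,"wy":0,"wz":0},
])

```text
time: 17.25
tool_pos: [616.1, 40.5, 109.3]
tcp_rot: [-3.141, 0.001, 0.19]
contact_force: [0.0, 0.0, -0.5]
grip_width: 14.1
```

Call:
drive_tool([
  {"hand":1,"tx":0.02,"ty":0,"tz":0.08,"wx":0,"wy":0,"wz":0},
  {"hand":1,"tx":0,"ty":0,"tz":0.1,"wx":0,"wy":0,"wz":0},
  {"hand":1,"tx":0,"ty":0,"tz":0.08,"wx":0,"wy":0,"wz":0},
  {"hand":1,"tx":0,"ty":0,"tz":0,"wx":0,"wy":0,"wz":0},
  {"hand":1,"tx":0,"ty":0,"tz":0,"wx":0,"wy":0,"wz":0},
])

```text
time: 17.67
tool_pos: [617.1, 40.6, 99.1]
tcp_rot: [-3.142, 0.001, 0.19]
contact_force: [0.1, 0.4, -0.9]
grip_width: 13.9
```

The blade is now below the lip's upright top (lower edge about 25 mm) with no force on it. Check with side and top pictures, then press.

```bash
python3 snap.py s18 side;python3 snap.py w18 wrist
python3 - <<'E'
from h import *
a=cv2.imread("pics/w18.png");b=cv2.imread("pics/s18.png")[140:260,280:400]
cv2.imwrite("pics/c18.png",np.hstack([cv2.resize(a[50:400,200:440],(300,440)),cv2.resize(b,(440,440))]))
E
```

```text
17.67 [617.1  40.6  99.1] [-3.1415e+00  7.0000e-04  1.8980e-01] [ 0.1  0.4 -0.9] 13.9
17.72 [617.3  40.6  99.4] [3.1415e+00 2.0000e-04 1.8970e-01] [ 0.1  0.3 -1.3] 13.8
```

View pics/c18.png

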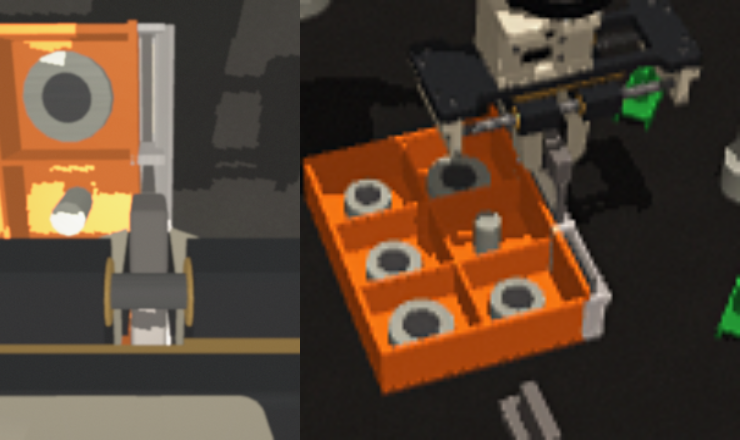

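Call:
drive_tool([
  {"hand":1,"tx":0,"ty":0,"tz":0.08,"wx":0,"wy":0,"wz":0},
  {"hand":1,"tx":0,"ty":0,"tz":0,"wx":0,"wy":0,"wz":0},
  {"hand":1,"tx":0,"ty":0,"tz":0,"wx":0,"wy":0,"wz":0},
])

```text
time: 18.02
tool_pos: [617.2, 40.6, 96.2]
tcp_rot: [3.142, 0.0, 0.19]
contact_force: [-0.1, 0.6, -0.5]
grip_width: 14.1
```

Call:
drive_tool([
  {"hand":1,"tx":0,"ty":0,"tz":0.08,"wx":0,"wy":0,"wz":0},
  {"hand":1,"tx":0,"ty":0,"tz":0,"wx":0,"wy":0,"wz":0},
  {"hand":1,"tx":0,"ty":0,"tz":0,"wx":0,"wy":0,"wz":0},
])

```text
time: 18.27
tool_pos: [617.5, 40.6, 93.4]
tcp_rot: [3.141, -0.001, 0.19]
contact_force: [-0.7, 0.4, 3.2]
grip_width: 13.6
```

The pictures show the blade in the bay (wrist (148,205), side (565,200)). Force starts at about 94–95 mm, which is the foot. Keep pressing.

Call:
drive_tool([
  {"hand":1,"tx":0,"ty":0,"tz":0.08,"wx":0,"wy":0,"wz":0},
  {"hand":1,"tx":0,"ty":0,"tz":0,"wx":0,"wy":0,"wz":0},
  {"hand":1,"tx":0,"ty":0,"tz":0,"wx":0,"wy":0,"wz":0},
])

```text
time: 18.52
tool_pos: [617.5, 40.6, 90.2]
tcp_rot: [3.141, -0.001, 0.19]
contact_force: [-1.3, 1.1, 4.9]
grip_width: 13.7
```

Call:
drive_tool([
  {"hand":1,"tx":0,"ty":0,"tz":0.08,"wx":0,"wy":0,"wz":0},
  {"hand":1,"tx":0,"ty":0,"tz":0,"wx":0,"wy":0,"wz":0},
  {"hand":1,"tx":0,"ty":0,"tz":0,"wx":0,"wy":0,"wz":0},
])

```text
time: 18.77
tool_pos: [617.5, 40.6, 87.2]
tcp_rot: [3.141, -0.001, 0.19]
contact_force: [-1.6, 0.1, 6.6]
grip_width: 13.8
```

Call:
drive_tool([
  {"hand":1,"tx":0,"ty":0,"tz":0.06,"wx":0,"wy":0,"wz":0},
  {"hand":1,"tx":0,"ty":0,"tz":0,"wx":0,"wy":0,"wz":0},
  {"hand":1,"tx":0,"ty":0,"tz":0,"wx":0,"wy":0,"wz":0},
])

```text
time: 19.02
tool_pos: [617.7, 40.6, 85.8]
tcp_rot: [3.141, -0.002, 0.19]
contact_force: [-3.4, 0.6, 11.7]
grip_width: 13.9
```

Call:
drive_tool([
  {"hand":1,"tx":0,"ty":0,"tz":0.03,"wx":0,"wy":0,"wz":0},
  {"hand":1,"tx":0,"ty":0,"tz":0,"wx":0,"wy":0,"wz":0},
  {"hand":1,"tx":0,"ty":0,"tz":0,"wx":0,"wy":0,"wz":0},
])

```text
time: 19.27
tool_pos: [617.8, 40.6, 85.8]
tcp_rot: [3.141, -0.002, 0.19]
contact_force: [-4.8, -0.3, 19.4]
grip_width: 14.0
```

Call:
drive_tool([
  {"hand":1,"tx":0,"ty":0,"tz":0,"wx":0,"wy":0,"wz":0},
  {"hand":1,"tx":0,"ty":0,"tz":0,"wx":0,"wy":0,"wz":0},
  {"hand":1,"tx":0,"ty":0,"tz":0,"wx":0,"wy":0,"wz":0},
  {"hand":1,"tx":0,"ty":0,"tz":0,"wx":0,"wy":0,"wz":0},
  {"hand":1,"tx":0,"ty":0,"tz":0,"wx":0,"wy":0,"wz":0},
])

```text
time: 19.68
tool_pos: [617.9, 40.6, 85.8]
tcp_rot: [3.141, -0.002, 0.19]
contact_force: [-5.4, 0.5, 19.2]
grip_width: 13.8
```

```bash
python3 snap.py s19 side;python3 snap.py w19 wrist;python3 snap.py t19 top
python3 - <<'E'
from h import *
a=cv2.imread("pics/w19.png");b=cv2.imread("pics/s19.png")[110:380,220:440]
cv2.imwrite("pics/c19.png",np.hstack([cv2.resize(a[50:400,200:440],(300,440)),cv2.resize(b,(360,440))]))
E
```

```text
19.68 [617.9  40.6  85.8] [ 3.1408e+00 -2.4000e-03  1.8990e-01] [-5.4  0.5 19.2] 13.8
19.73 [617.8  40.6  85.8] [ 3.1408e+00 -2.4000e-03  1.8990e-01] [-5.7 -0.2 18.8] 13.8
19.78 [617.8  40.6  85.8] [ 3.1408e+00 -2.4000e-03  1.8990e-01] [-4.7 -0.9 19.1] 13.8
```

View pics/c19.png

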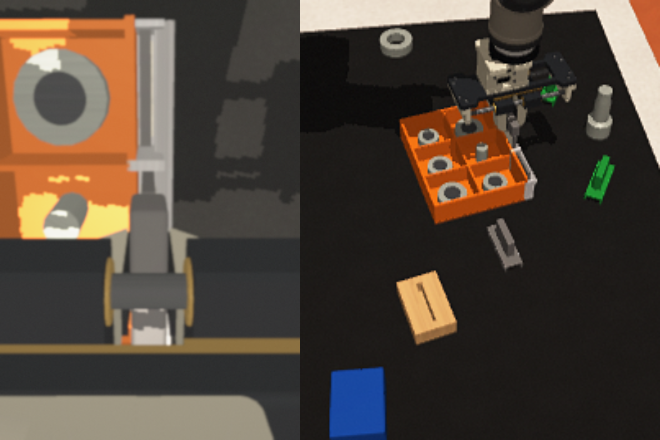

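TCP z holds at 85.8 mm (predicted home: 86) with a steady 19 N downward push. The cover stands upright at crop (505,245), and ring, plug and case look undisturbed. Hand in.

```bash
python3 -c "
from plant import *
print(close_job()); o=get_obs(); print(o['time'],o['tool_pos'],o['contact_force'],o['grip_width'])"
```

```text
the job is handed in; nothing more can be done
None
the job is handed in; nothing more can be done
```

I set the grey cover upright on the bench at about (581, -150) mm, off the tray. I then took the holder from its stand, slid it down behind the lip and pressed it home. I handed in while still gripping it, at about 20 s. `close_job` gave no verdict.

**Last checks:**
- **Holder home:** the TCP held at z 85.8 mm, where my reckoning put home at 86. The downward push was steady at about 19 N, well over the foot's 8 N, with no slip.
- **Holder grip and tilt:** the jaws stood at 13.8 mm on the 14 mm bar, and the tool was within 0.003 rad of vertical.
- **Rest of the scene:** in the last side picture the cover stood upright clear of the tray. The ring gauge, plug gauge and case looked undisturbed, though I judged that by eye only.

**What disagreed:**
- The wall was felt about 1.3 mm further to -x than the pictures gave. I set the holder's x from touch instead.
- About 5 N of side force towards -x remained at the end.
- The triangulated handle and grip-bar tops came out about 4 to 8 mm lower than the text's heights. Contact with the bench and with the bay floor agreed with the text.
- My first two move calls were refused because rows left out some fields. Nothing moved.

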